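# Seat a test cassette in the reader's corner pocket

## Robot

A 6-joint arm with a two-finger parallel gripper is mounted at the origin on the work surface. World frame = base frame: x ahead of the robot, y to its left, z up, the work surface at z = 0. Lengths are in mm, angles in rad, forces in N, time in s.
With the tool pointing down it reaches from about 350 to 875 mm from the base axis. Payload 4.2 kg.
Tool frame: the origin (TCP) lies midway between the tips of the shut fingers; the grasp point (between the pads) lies 19 mm behind it (arm.grip_depth is the distance from the TCP to the grasp point, in mm); z points along the fingers, x is the direction in which the jaws open and shut, and the axes are right-handed (so a half turn about z gives the same grasp; the last joint's range is limited). The gripper opens to 85 mm and grips with 20 to 120 N. Pads are 22 mm wide; open, the fingers measure 114 mm over their backs; the gripper's body (76 mm by 85 mm) begins 54 mm behind the grasp point. The pads swing forward as they close: fully open they stand 13 mm farther back than shut.
Start: joints at [1.441, 0.385, 0.008, 0, -1.194, -0.259], TCP at [236.891, 578.344, 231.312] pointing down, gripper open.
Joint ranges: [-3.14, 3.14], [-1.21, 2.06], [-1.07, 1.41], [-3.16, 2.05], [-2.99, -0.16], [-3.1, 3.1]. Speed limits (rad/s): [2.79, 2.79, 3.14, 3.14, 3.14, 3.14].

## Interface

Orientations are given as a unit quaternion [x, y, z, w].
In Python, from bench import arm, eyes, find_in, silhouettes gives the robot as it stands. The module is installed in compiled form; this text tells all that it offers.
- The arm moves only by the tool play_rows, never from a script. Its arguments are lists of equal length, an entry for each row: "offset": the shift along the world's x, y, z in mm, a list of three; "turn": the turn about the world's z in rad. In form: {"offset": [[x, y, z], ...], "turn": [turn, ...]}. A call has 1 to 12 rows; each row shifts and turns the pose as measured when the row begins; what a row does not reach is not made up. A row lasts 1/10 s, in which the tool goes at most 50 mm and 8.59 degrees, less where a joint would pass 70% of its speed; a pose out of reach is approached as far as the arm can. A call is refused whole if a number of a shift passes 50 or a number of a turn 0.15, either way. A call with a gripper value outside its range is refused whole. "grip" is the gripper's target within -1 to 1 (fully open at 1, half-way at 0, shut at -1), set as the call begins (left out, the last holds). The fingers move at their own pace and stop on an object; the grip force is fixed at half the most. Time passes only in rows, so rows that do not move let the fingers close. It gives the time, the measured TCP pose, the force and the opening at its end, in the units of the state.
- arm.read_state(): the state, without advancing time (a new reading comes with each control period).
- eyes.get_image(name): name is "scene" or "top" or "wrist"; returns (picture, depth): 480x640x3 uint8, red, green, blue; 480x640 float32, mm along the optical axis (not along the pixel's ray), 0 where there is no reading.
- eyes.camera_params(name): a dict with "camera_matrix" (3x3 intrinsics, pixels), "camera_from_world" (4x4, takes a point from world to camera coordinates). Camera axes: x right, y down, z forward; pixel columns grow to the right and rows downward; lengths in mm; the calibration is good to about 2 mm. A picture is of the moment at which its call begins: read the wrist's pose just before it. camera_params takes no time and is no camera call; for the wrist camera it gives the pose at the moment of the call.
- arm.job_done(): hands the job in, once; it reports no verdict.
Trained networks look in the newest picture that a camera, given by its name, has taken for a name from the list of things; names that differ only in an ending like _2 or _b are one class to them, and where a whole thing is asked for, a point or a joint stands for the part that bears it (a point fixed in the world has none). Each returns a list of dicts, best first, with "score" (0 to 1); they miss things now and then, are a little off and sometimes report something else, mostly with a low value. They report only what shows in the picture. A call takes as long as a camera call. They do not tell look-alikes from the thing itself.
- find_in(camera, query): "bbox" ([centre column, centre row, width, height] in pixels, round what is visible of it).
- silhouettes(camera, query): "mask" (480x640 bool, what is visible of it) and "bbox" ([centre column, centre row, width, height] in pixels, round what is visible of it).
The state is a dict: "clock": time; "joints": joint angles; "joint_vel": joint speeds; "joint_efforts": joint torques, N m; "position": TCP position; "ee_rot": TCP orientation; "contact_force": force on the tool from outside, world axes, zero at the start; "wrist_torque": the same for the moment, N m; "gripper_width": finger opening in mm.
Only numpy, scipy, OpenCV 4.12 (cv2) and the standard library are available. Lean on these libraries where they do the work, as an engineer would, in place of code of your own. Each camera call takes 0.05 s, during which the arm holds its last target. There are 200 camera calls.

## Task

Push the small white test cassette flat against the metal rail of the reader's deck, and then, keeping it along the rail, slide it into the corner pocket until it is fully home against the reader. Only push it with the fingers, flat on the deck: do not lift or tip it. Leave the vials, the cup and the blue tip box where they are, and finish with the robot clear of everything.

Things in the scene. Friction and masses are not known exactly. Their poses are not given: they have to be found in the camera images.
- cassette: Loose white plastic test cassette, a flat bar 30 mm (its x) by 64 mm (its y) by 10 mm (z), about 18 g, with a small window and a red round well on top. Origin at the centre of its underside. It lies flat on the deck, its y axis within 0.5 rad of the dock's y axis. Either end may go first.
- dock: Fixed reader with loading deck. Origin at table height (z = 0); x, y level, z up. The grey deck is 8 mm thick (top at z = 8), x = -90 to 75, y = -160 to 140 in this frame. The white reader body stands at the +y end, x = -90 to 80, y = 140 to 215, 40 high above the table; its flat face at y = 140 is the end stop.
- rail (a point): Point on the inner face of the aluminium rail, at deck height, mid-length: (63, -5, 8) mm in the dock frame. The rail runs along the deck's whole +x edge, the side away from the robot; straight, parallel to the dock's y, 12 mm thick, 12 mm high above the deck. Axes as the dock's.
- home (a point): Where the cassette's origin is when fully home: (48, 108, 8) mm in the dock frame, on the deck, the cassette's 64 mm side along the rail and one 30 mm end on the reader face. A blue patch marks the pocket's floor. The pocket is open above and to -y, and the rear 19 mm of the cassette stays outside the lip and its flare. Axes as the dock's.
- lip (a point): Top of the orange lip, mid-length: (26, 125, 18) mm in the dock frame. The lip is the pocket's side opposite the rail, 6 mm thick, 10 mm high above the deck, inner face 34 mm from the rail's, y = 110 to 140 in the dock frame; then a flared entry from y = 110 back to y = 95, widening to 43 mm from the rail, its outside at x = 14. Axes as the dock's.
- vial_green: Bystander: standing clear vial with a green cap, 28 mm across, 54 mm high. Origin at the centre of its underside.
- vial_white: Bystander: standing clear vial with a white cap, 28 mm across, 54 mm high. Origin at the centre of its underside.
- cup: Bystander: clear plastic cup, 68 mm across at the rim, 60 mm high. Origin at the centre of its underside.
- tip_box: Bystander: blue box of pipette tips, 85 (x) by 120 (y) by 49 mm high. Origin at the centre of its underside.
Not all that is in view belongs to the job. Of the things that look like the cassette, the smallest one is meant.

How it is judged (in metres and radians):
On the way:
1. the cassette lies flat along the rail, still well short of the pocket (x of cassette in the frame of dock above 0.045 m and angle between the y axis of cassette and the y axis of dock, either way round below 0.08 rad and y of cassette in the frame of dock below 0.06 m), for 0.2 s.
At the end, for the whole second after the job is handed in: The cassette rests flat on the deck in the pocket, within 3.5 mm of the rail and of the reader's face, parallel to the rail within 0.08 rad, at rest (x of cassette in the frame of dock above 0.0445 m and y of cassette in the frame of dock above 0.1045 m and angle between the y axis of cassette and the y axis of dock, either way round below 0.08 rad and z of cassette in the frame of dock below 0.0105 m and angle between cassette's own z axis and vertical below 0.05 rad and linear speed of cassette below 0.01 m/s); the robot touches nothing.
It fails at once if the cassette is lifted off the deck or tipped (z of cassette in the frame of dock above 0.014 m or angle between cassette's own z axis and vertical above 0.25 rad).
It fails at once if on the last 75 mm of its way the cassette is more than 10 mm off the rail (y of cassette in the frame of dock above 0.033 m and x of cassette in the frame of dock below 0.038 m).
It fails at once if the cassette is pushed off the deck (z of cassette in the frame of dock below 0.003 m).
It fails at once if a vial, the cup or the tip box is moved more than 15 mm or tipped (distance of any of vial_green, vial_white, cup, tip_box from where it was at the start of the episode above 0.015 m or angle between any of vial_green, vial_white, cup, tip_box's own z axis and vertical above 0.3 rad).
It also fails if it takes over 48 s, if anything falls off the work surface, if the arm or the gripper's body presses on something with over 40 N, if the wrist force passes 120 N, or if a joint passes its speed limit or range.

## Working session

There is one attempt and no reset: what is moved stays moved. The work goes in short steps, Python scripts to look and compute and a tool call to move; the robot and the scene stay as the last step left them, time stands still between calls to the robot, and variables do not carry over. Pictures are saved under pics/ and viewed, on a budget of 10 in all, crops included, one or two more only if the job needs it, and the job is handed in when it is done.

Besides the shell and the picture viewer there is one more tool, called after "Request:" as a command line: name --pt "numbers of a row" for each row, then --argument value for the rest. play_rows: Moves the arm, as the interface text tells. Its arguments: {"type":"object","properties":{"offset":{"type":"array","items":{"type":"array","items":{"type":"number"}}},"turn":{"type":"array","items":{"type":"number"}},"grip":{"type":"number"}},"required":["offset","turn"]}

```bash
mkdir -p pics
cat > h.py <<'E'
import numpy as np, cv2
from bench import arm, eyes, find_in, silhouettes
def shot(n,f=None):
    p,d=eyes.get_image(n)
    if f: cv2.imwrite('pics/'+f,p[:,:,::-1])
    return p,d
def world(n,u,v,d):
    c=eyes.camera_params(n);K=np.array(c['camera_matrix']);T=np.linalg.inv(np.array(c['camera_from_world']))
    u,v,d=map(np.asarray,(u,v,d))
    P=np.stack([(u-K[0,2])/K[0,0]*d,(v-K[1,2])/K[1,1]*d,d,np.ones_like(d,dtype=float)],-1)
    return (P@T.T)[...,:3]
def onz(n,u,v,z):
    a=world(n,u,v,1.0);b=world(n,u,v,1000.0)
    return a+(b-a)*(z-a[2])/(b[2]-a[2])
def pix(n,P):
    c=eyes.camera_params(n);q=np.array(c['camera_from_world'])@np.append(P,1)
    q=np.array(c['camera_matrix'])@q[:3];return q[:2]/q[2]
E
python3 - <<'E'
from h import *
np.set_printoptions(precision=1,suppress=True)
ims=[]
for n in('scene','top'):
    p,d=shot(n,f'{n}0.png');ims.append(p)
    for q in('cassette','dock','vial_green','vial_white','cup','tip_box'):
        for r in silhouettes(n,q)[:4]:
            v,u=np.nonzero(r['mask']&(d>0))
            if len(u)==0: continue
            W=world(n,u,v,d[v,u])
            print(n,q,round(r['score'],2),np.array(r['bbox']),'lo',np.percentile(W,2,axis=0),'hi',np.percentile(W,98,axis=0),'med',np.median(W,axis=0),cv2.minAreaRect(W[:,:2].astype(np.float32)))
print(arm.read_state())
E
```

```text
scene cassette 0.75 [293.6 272.5  38.3  25.6] lo [ 534.7 -134.4    8.5] hi [565.3 -72.4  20.3] med [ 553.2 -106.2   17.9] ((545.3471069335938, -102.02417755126953), (66.6358642578125, 40.9393196105957), 86.94847106933594)
scene cassette 0.74 [151.2 271.2  27.7  41.4] lo [ 318.1 -297.7    1.6] hi [ 402.  -230.6   15.7] med [ 366.8 -266.    13.2] ((350.599609375, -260.0643005371094), (45.0147705078125, 103.30224609375), 57.8030891418457)
scene cassette 0.58 [236.8 232.4  40.7  30.9] lo [ 355.  -133.3    2.3] hi [415.5 -49.2  15.5] med [388.  -95.8  13.2] ((379.3554382324219, -82.19729614257812), (41.177791595458984, 104.40581512451172), 24.079357147216797)
scene dock 0.83 [355.2 256.  224.2 136.7] lo [ 486.9 -168.4    3.4] hi [715.8 185.6  41.7] med [604.8  11.6   9. ] ((581.7050170898438, 43.758880615234375), (422.6971130371094, 216.31982421875), 74.58512878417969)
scene vial_green 0.72 [351.6 199.7  11.8  27.3] lo [484.7 104.4   0.4] hi [516.3 147.5  55.9] med [508.  110.3  34.7] ((479.0232238769531, 151.66793823242188), (27.981338500976562, 115.34632873535156), 34.39091110229492)
sc
[... 2521 characters left out ...]
.38427734375, -99.17174530029297), (62.976619720458984, 35.193603515625), 89.39659881591797)
top tip_box 0.75 [461.6 247.4  89.5  74.7] lo [ 493.4 -337.    11. ] hi [ 594.8 -216.1   49.6] med [ 542.  -275.6   44.1] ((550.3111572265625, -287.1798095703125), (132.572265625, 99.82542419433594), 70.67353057861328)
{'clock': 0.7, 'joints': array([ 1.4,  0.4,  0. , -0. , -1.2, -0.3]), 'joint_vel': array([-0., -0.,  0., -0.,  0.,  0.]), 'joint_efforts': array([  0. , -39.2,  18.9,   4.2,  -0. ,   0. ]), 'position': array([236.9, 578.3, 231.3]), 'ee_rot': array([-0.6,  0.8,  0. ,  0. ]), 'contact_force': array([0.5, 1. , 0.3]), 'wrist_torque': array([0., 0., 0.]), 'gripper_width': 85.68140607743412}
```

View pics/top0.png

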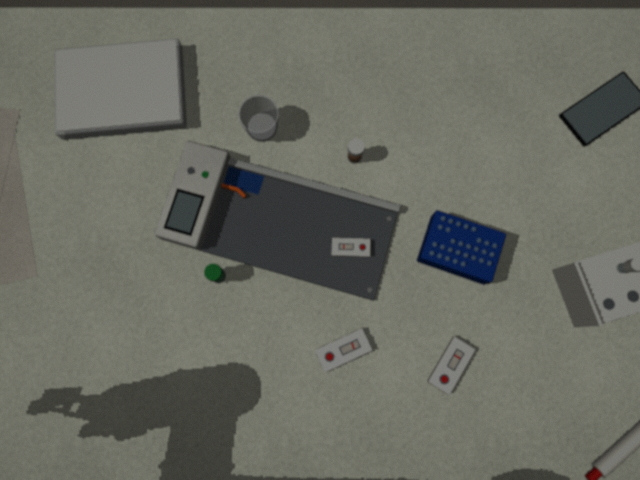

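View pics/scene0.png

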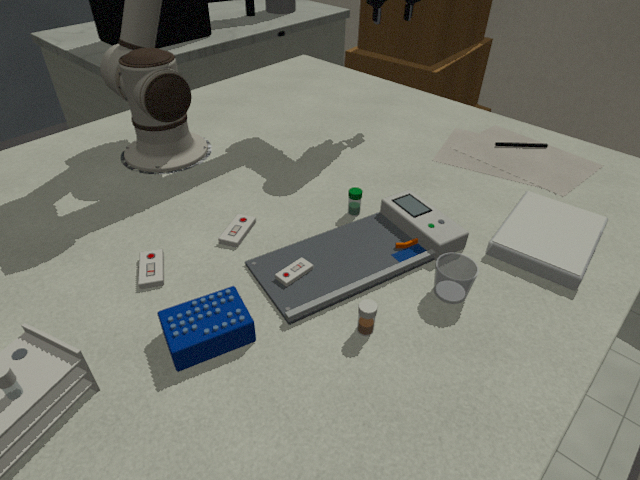

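The look-alikes are three white bars in the top picture: (350,247), on the deck and about 63x31 mm, and (344,350) and (448,365), both on the table and about 87x42 mm. The smallest, on the deck at (350,247), is the one meant. Next I'll fit the dock and check a close crop.

```bash
cat > fit.py <<'E'
from h import *
from scipy.optimize import minimize
def tmpl(x,y):
    h=np.zeros_like(x)
    deck=(x>-90)&(x<75)&(y>-160)&(y<140); h[deck]=8
    h[deck&(x>63)]=20; h[(x>-90)&(x<80)&(y>=140)&(y<215)]=40
    return h
def loc(W,p):
    c,s=np.cos(p[2]),np.sin(p[2]);dx,dy=W[:,0]-p[0],W[:,1]-p[1]
    return c*dx+s*dy,-s*dx+c*dy
def fitdock(W,p0=(600,10,-.28)):
    f=lambda p:np.mean(np.minimum(abs(W[:,2]-tmpl(*loc(W,p))),12))
    b=None
    for k in range(6):
        s=np.array(p0)+np.random.default_rng(k).normal(0,1,3)*[4,4,.02]
        r=minimize(f,s,method='Nelder-Mead',options=dict(initial_simplex=np.array([s,s+[15,0,0],s+[0,15,0],s+[0,0,.08]]),xatol=.01,fatol=1e-5))
        if b is None or r.fun<b.fun:b=r
    return b.x,b.fun
def cloud(n,d):
    v,u=np.nonzero(d>0);W=world(n,u,v,d[v,u])
    k=(W[:,0]>440)&(W[:,0]<740)&(W[:,1]>-190)&(W[:,1]<260)&(W[:,2]>-8)&(W[:,2]<50)
    return W[k],u[k],v[k]
E
python3 - <<'E'
from fit import *
for n in('scene','top'):
    p,d=shot(n);W,_,_=cloud(n,d);P,f=fitdock(W);print(n,P.round(3),round(f,2))
    x,y=loc(W,P)
    # cassette: raised points on the deck interior
    k=(x>-85)&(x<55)&(y>-155)&(y<80)&(W[:,2]>14)&(W[:,2]<23)
    print(' cassette dock frame',cv2.minAreaRect(np.c_[x,y][k].astype(np.float32)),'z',np.median(W[k,2]).round(1),'deckz',np.median(W[(abs(x)<40)&(abs(y)<40),2]).round(1))
    c,s=np.cos(P[2]),np.sin(P[2])
    for q in((63,-160,20),(63,130,20),(63,95,20),(-90,-160,8),(-90,140,40),(80,140,40),(26,110,18)):
        cv2.circle(p,tuple(int(i) for i in pix(n,[P[0]+c*q[0]-s*q[1],P[1]+s*q[0]+c*q[1],q[2]]).round()),1,(255,255,0),-1)
    if n=='top': cv2.imwrite('pics/crop1.png',cv2.resize(p[130:310,150:420,::-1],None,fx=2.9,fy=2.9,interpolation=cv2.INTER_NEAREST))
s=arm.read_state();q=s['ee_rot'];print(q,np.arctan2(2*q[0]*q[1],q[0]**2-q[1]**2))
E
```

```text
scene [ 5.92679e+02 -1.09840e+01 -2.83000e-01] 2.15
 cassette dock frame ((-15.225071907043457, -99.35136413574219), (32.609375, 65.46311950683594), 16.6718692779541) z 18.2 deckz 8.4
top [ 5.91057e+02 -8.58000e+00 -2.78000e-01] 1.73
 cassette dock frame ((-16.589153289794922, -99.102783203125), (30.45199203491211, 63.171241760253906), 13.729395866394043) z 17.6 deckz 7.6
[-5.57185118e-01  8.30388309e-01  1.48359456e-05  1.24348051e-05] -1.959608471022733
```

View pics/crop1.png

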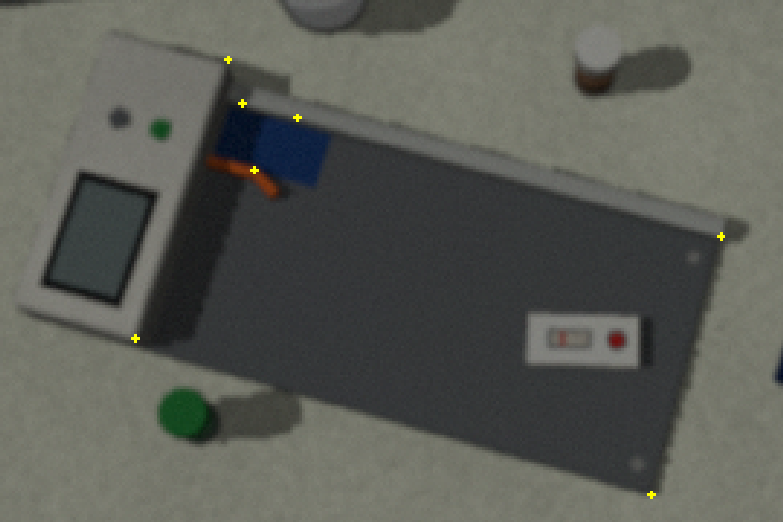

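The crop shows the small cassette on the deck at about (585,340), beside the (empty) corner pocket with its blue patch. The fitted dock points lie on the rail end, the pocket and the corners. I'm taking the dock as about (591.7, -9.5), yaw -0.28, with the cassette at (-16, -99) in the dock frame, turned +0.25. Next I'll fly over.

Request:
play_rows --pt "18 -46 0" --pt "18 -46 0" --pt "18 -46 0" --pt "18 -46 0" --pt "18 -46 0" --pt "18 -46 0" --pt "18 -46 0" --pt "18 -46 0" --pt "18 -46 0" --pt "18 -46 0" --pt "18 -46 0" --pt "18 -46 0" --turn '[0.05,0.05,0,0,0,0,0,0,0,0,0,0]' --grip -0.4

```text
clock: 2.0
position: [451.4, 20.7, 232.8]
ee_rot: [-0.605, 0.796, -0.001, 0.005]
contact_force: [-0.3, 1.2, 0.0]
gripper_width: 25.4
```

Request:
play_rows --pt "17 -36 0" --pt "17 -36 0" --pt "16 -34 0" --pt "0 0 0" --pt "0 0 0" --turn '[0,0,0,0,0]'

```text
clock: 2.5
position: [503.9, -95.9, 233.6]
ee_rot: [-0.602, 0.799, -0.001, 0.006]
contact_force: [-0.2, -0.3, -1.3]
gripper_width: 25.9
```

```bash
cat > look.py <<'E'
from fit import *
def look(n,f=None,P=None):
    s=arm.read_state();p,d=shot(n,f);W,_,_=cloud(n,d)
    if P is None:
        P,e=fitdock(W,(591.7,-9.5,-.28));print(n,'dock',P.round(3),round(e,2))
    x,y=loc(W,P);k=(x>-85)&(x<62)&(y>-155)&(y<138)&(W[:,2]>15)&(W[:,2]<22)
    print('cassette',cv2.minAreaRect(np.c_[x,y][k].astype(np.float32)),k.sum())
    q=s['ee_rot'];t=np.array([s['position'][:2]]);print('tcp dock',np.round([*loc(t,P)],1).ravel(),s['position'].round(1),'toolx rel docky',((np.arctan2(2*q[0]*q[1],q[0]**2-q[1]**2)-P[2]-np.pi/2+np.pi/2)%np.pi-np.pi/2).round(3),s['contact_force'].round(1),s['clock'])
E
python3 -c "
from look import *
look('wrist','w1.png');look('top')"
```

```text
wrist dock [ 5.91123e+02 -1.02460e+01 -2.77000e-01] 1.73
cassette ((-4.076578140258789, 4.956146240234375), (278.9462585449219, 60.57152557373047), 80.96321105957031) 3276
tcp dock [ -60.5 -106.2] [503.9 -95.9 233.6] toolx rel docky -0.003 [-0.2 -0.3 -1.3] 2.5
top dock [ 5.90968e+02 -8.83100e+00 -2.80000e-01] 1.54
cassette ((-36.31736755371094, -74.97880554199219), (1.5482910871505737, 3.324559211730957), 18.773761749267578) 5
tcp dock [ -59.8 -107.3] [503.9 -95.5 233.6] toolx rel docky 0.001 [0.1 0.6 0.4] 2.55
```

View pics/w1.png

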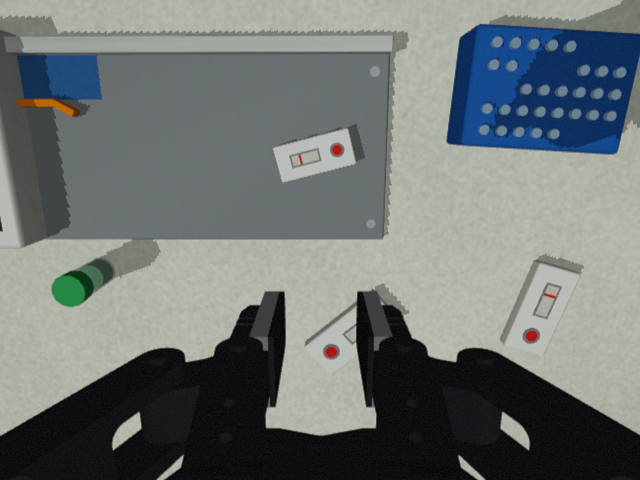

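The wrist picture shows the cassette at (315,154) with the rail across the top, the pocket at the top left, and the two fingers 25 mm apart below it. Its dock fit agrees with the top one within 2 mm. Next I'll go down beside the cassette.

Request:
play_rows --pt "-4 8 -40" --pt "0 0 -45" --pt "0 0 -45" --pt "0 0 -40" --pt "0 0 -20" --pt "0 0 -10" --pt "0 0 0" --pt "0 0 0" --turn '[0,0,0,0,0,0,0,0]'

```text
clock: 3.4
position: [500.6, -77.6, 34.1]
ee_rot: [-0.609, 0.793, -0.006, 0.013]
contact_force: [-0.1, 0.2, 0.1]
gripper_width: 25.8
```

Request:
play_rows --pt "-2 -8 -8" --pt "0 0 -8" --pt "0 0 -5" --pt "0 0 0" --pt "0 0 0" --turn '[-0.02,0,0,0,0]'

```text
clock: 3.9
position: [501.3, -85.9, 15.3]
ee_rot: [-0.601, 0.799, -0.008, 0.017]
contact_force: [-0.0, -0.5, 0.4]
gripper_width: 25.7
```

```bash
sed -i 's/^    x,y=loc(W,P);k=.*/    x,y=loc(W,P);k=(x>-42)\&(x<61)\&(y>-155)\&(y<138)\&(W[:,2]>15)\&(W[:,2]<22)\&~((x<33)\&(y>90))/' look.py; python3 -c "
from look import *
look('wrist','w2.png',(591.2,-9.7,-.279))"
```

```text
cassette ((-15.531228065490723, -100.7802505493164), (29.98750877380371, 64.1149673461914), 14.242870330810547) 17455
tcp dock [-65.4 -98. ] [501.3 -85.9  15.3] toolx rel docky -0.003 [-0.  -0.5  0.4] 3.9
```

View pics/w2.png

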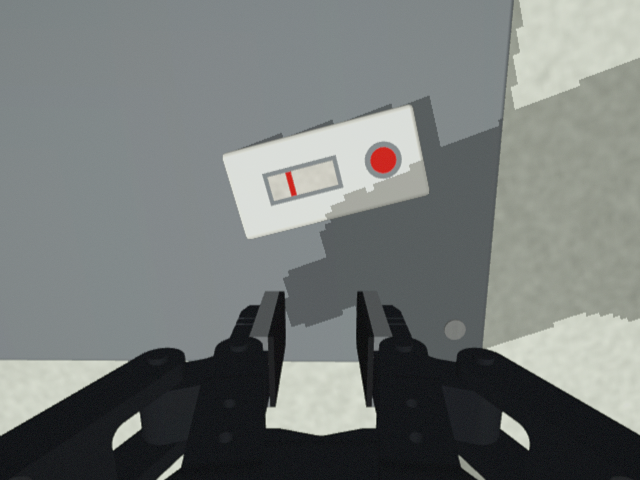

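The picture shows the cassette at (325,172), tilted as measured, with both fingers clear below it at (268,340) and (370,340). Now I'll lower and push toward the rail.

Request:
play_rows --pt "0 -2 -3" --pt "0 0 -2" --pt "7.7 -2.2 0" --pt "5.8 -1.6 0" --pt "4.8 -1.4 0" --pt "4.8 -1.4 0" --pt "4.8 -1.4 0" --pt "4.8 -1.4 0" --pt "4.8 -1.4 0" --pt "4.8 -1.4 0" --pt "0 0 0" --turn '[0,0,0,0,0,0,0,0,0,0,0]'

```text
clock: 5.05
position: [548.5, -101.4, 10.3]
ee_rot: [-0.601, 0.799, -0.009, 0.017]
contact_force: [0.2, -0.2, 0.4]
gripper_width: 25.5
```

```bash
python3 -c "
from look import *
look('wrist','w3.png',(591.2,-9.7,-.279))"
```

```text
cassette ((-1.8378143310546875, -104.84439086914062), (63.9942512512207, 52.53978729248047), 89.92884063720703) 17395
tcp dock [-15.8 -99.9] [ 548.5 -101.4   10.3] toolx rel docky -0.003 [ 0.2 -0.2  0.4] 5.05
```

Request:
play_rows --pt "4.8 -1.4 0" --pt "4.8 -1.4 0" --pt "4.8 -1.4 0" --pt "4.8 -1.4 0" --pt "4.8 -1.4 0" --pt "3.8 -1.1 0" --pt "2.9 -0.8 0" --pt "1.9 -0.6 0" --pt "0 0 0" --turn '[0,0,0,0,0,0,0,0,0]'

```text
clock: 6.0
position: [583.1, -111.7, 10.0]
ee_rot: [-0.601, 0.799, -0.008, 0.017]
contact_force: [-0.2, -0.5, -0.0]
gripper_width: 25.4
```

```bash
python3 -c "
from look import *
look('wrist','w3.png',(591.2,-9.7,-.279))"
```

```text
cassette ((34.24779510498047, -104.86199951171875), (64.08922576904297, 52.588218688964844), 89.88583374023438) 17422
tcp dock [  20.3 -100.3] [ 583.1 -111.7   10. ] toolx rel docky -0.003 [-0.2 -0.5 -0. ] 6.0
```

View pics/w3.png

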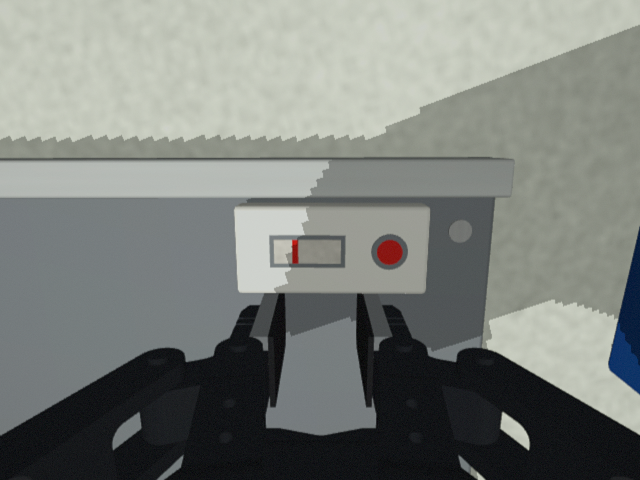

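The cassette lies at (332,250), parallel to the rail with a few mm to go. I'll press it home gently.

Request:
play_rows --pt "1.4 -0.4 0" --pt "1.4 -0.4 0" --pt "1 -0.3 0" --pt "1 -0.3 0" --pt "0 0 0" --pt "0 0 0" --pt "0 0 0" --turn '[0,0,0,0,0,0,0]'

```text
clock: 6.75
position: [586.0, -112.8, 9.8]
ee_rot: [-0.601, 0.799, -0.007, 0.015]
contact_force: [-0.8, 0.7, -0.3]
gripper_width: 25.2
```

```bash
python3 -c "
from look import *
look('wrist','w4.png',(591.2,-9.7,-.279))"
```

```text
cassette ((36.08574676513672, -104.9400405883789), (64.09000396728516, 49.82210159301758), 89.99212646484375) 15852
tcp dock [  23.4 -100.6] [ 586.  -112.8    9.8] toolx rel docky -0.003 [-0.8  0.7 -0.3] 6.75
```

Request:
play_rows --pt "1 -0.3 0" --pt "1 -0.3 0" --pt "1 -0.3 0" --pt "0 0 0" --turn '[0,0,0,0]'

```text
clock: 7.2
position: [585.9, -113.1, 9.4]
ee_rot: [-0.601, 0.799, -0.004, 0.013]
contact_force: [-1.2, 1.2, 1.3]
gripper_width: 25.7
```

```bash
python3 -c "
from look import *
look('wrist','w4.png',(591.2,-9.7,-.279))"
```

```text
cassette ((36.083343505859375, -104.96791076660156), (49.83464813232422, 64.12245178222656), 0.028347967192530632) 15951
tcp dock [  23.4 -100.8] [ 585.9 -113.1    9.4] toolx rel docky -0.003 [-1.2  1.2  1.3] 7.2
```

View pics/w4.png

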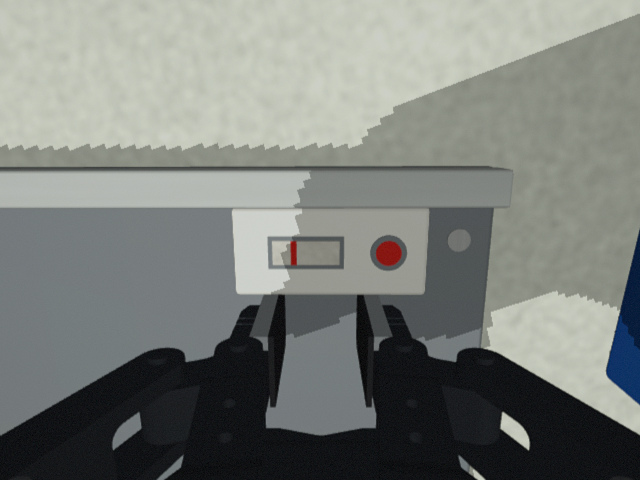

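The cassette's far edge is on the rail face along its whole length (row 208), and the TCP no longer advances, so it is flush. Next I'll back off and go round behind its -y end with the fingers shut.

Request:
play_rows --pt "-6 2 2" --pt "-11 3 6" --pt "-4.5 -15 6" --pt "-4.5 -15 0" --pt "-4.5 -15 0" --pt "-4.5 -15 0" --pt "0 0 0" --pt "0 0 0" --turn '[0,0,0,0,0,0,0,0]'

```text
clock: 8.05
position: [551.4, -174.2, 26.9]
ee_rot: [-0.6, 0.8, -0.009, 0.017]
contact_force: [0.4, -0.1, 0.7]
gripper_width: 25.3
```

Request:
play_rows --pt "10 -3 0" --pt "10 -3 0" --pt "10 -3 0" --pt "5 -1.5 0" --pt "0 0 0" --pt "0 0 0" --turn '[0,0,0,0,0,0]' --grip -1

```text
clock: 8.65
position: [591.5, -184.9, 26.7]
ee_rot: [-0.601, 0.799, -0.009, 0.018]
contact_force: [0.8, -0.5, -0.8]
gripper_width: 0.2
```

```bash
python3 -c "
from look import *
look('wrist','w5.png',(591.2,-9.7,-.279))"
```

```text
cassette ((47.10564422607422, -105.10270690917969), (64.50896453857422, 27.8059024810791), 89.9203109741211) 10876
tcp dock [  48.6 -168.3] [ 591.5 -184.9   26.7] toolx rel docky -0.003 [ 0.8 -0.5 -0.8] 8.65
```

View pics/w5.png

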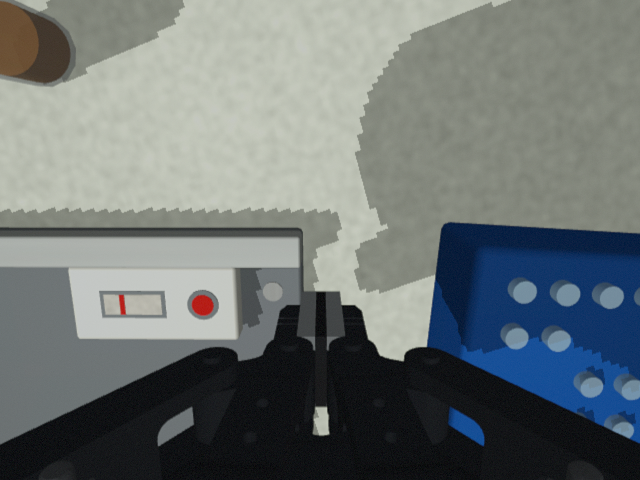

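The cassette is still on the rail at (155,303). The shut fingers at (321,310) are behind its end, and the tip box to the right is clear. I'll lower now.

Request:
play_rows --pt "1.5 11 -4" --pt "0 0 -6" --pt "0 0 -5" --pt "0 0 0" --pt "0 0 0" --turn '[0,0,0,0,0]'

```text
clock: 9.2
position: [591.6, -172.0, 9.9]
ee_rot: [-0.601, 0.799, -0.009, 0.017]
contact_force: [1.1, 0.3, 1.1]
gripper_width: 0.1
```

```bash
python3 -c "
from look import *
look('wrist',None,(591.2,-9.7,-.279))"
```

```text
cassette ((47.042335510253906, -113.85905456542969), (27.910938262939453, 82.14033508300781), 0.0011704700300469995) 13578
tcp dock [  45.1 -155.9] [ 591.6 -172.     9.9] toolx rel docky -0.002 [1.1 0.3 1.1] 9.2
```

Request:
play_rows --pt "1.8 4.8 0.3" --pt "1.6 4.8 0" --pt "1.4 4.8 0" --pt "1.4 4.8 0" --pt "1.4 4.8 0" --pt "1.4 4.8 0" --pt "1.4 4.8 0" --pt "1.4 4.8 0" --pt "1.4 4.8 0" --pt "1.4 4.8 0" --pt "0 0 0" --turn '[0,0,0,0,0,0,0,0,0,0,0]'

```text
clock: 10.35
position: [607.8, -119.6, 10.9]
ee_rot: [-0.601, 0.799, -0.009, 0.017]
contact_force: [0.1, -0.1, -0.5]
gripper_width: 0.0
```

```bash
python3 -c "
from look import *
look('wrist','w6.png',(591.2,-9.7,-.279))"
```

```text
cassette ((47.237030029296875, -70.94157409667969), (27.554580688476562, 89.64248657226562), 0.02733094058930874) 12947
tcp dock [  46.2 -101. ] [ 607.8 -119.6   10.9] toolx rel docky -0.001 [ 0.1 -0.1 -0.5] 10.35
```

View pics/w6.png

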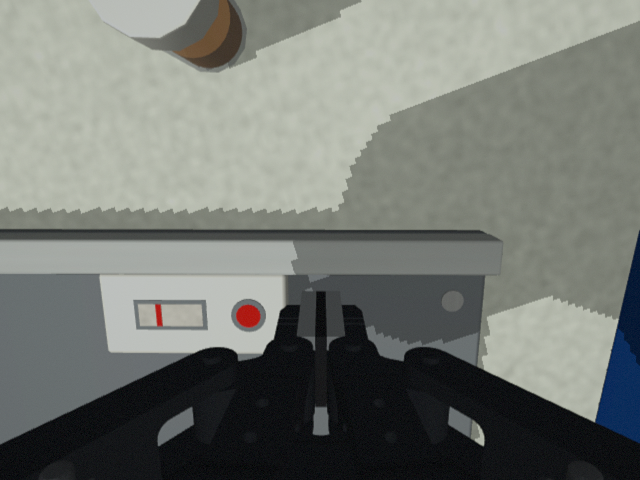

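The cassette at (195,313) is flush with the rail, with the fingers on its rear end. I'll keep pushing.

Request:
play_rows --pt "1.5 4.8 0" --pt "1.5 4.8 0" --pt "1.5 4.8 0" --pt "1.4 4.8 0" --pt "1.4 4.8 0" --pt "1.4 4.8 0" --pt "1.4 4.8 0" --pt "1.4 4.8 0" --pt "1.4 4.8 0" --pt "1.4 4.8 0" --pt "1.4 4.8 0" --pt "0 0 0" --turn '[0,0,0,0,0,0,0,0,0,0,0,0]'

```text
clock: 11.6
position: [624.2, -62.6, 10.8]
ee_rot: [-0.601, 0.799, -0.009, 0.017]
contact_force: [0.1, -0.4, 0.8]
gripper_width: 0.0
```

```bash
python3 -c "
from look import *
look('wrist',None,(591.2,-9.7,-.279))"
```

```text
cassette ((47.18464660644531, -11.629192352294922), (89.59898376464844, 27.62863540649414), 89.99954986572266) 12870
tcp dock [ 46.3 -41.8] [624.2 -62.6  10.8] toolx rel docky -0.002 [ 0.1 -0.4  0.8] 11.6
```

Request:
play_rows --pt "1.5 4.8 0" --pt "1.5 4.8 0" --pt "1.4 4.8 0" --pt "1.4 4.8 0" --pt "1.4 4.8 0" --pt "1.4 4.8 0" --pt "1.4 4.8 0" --pt "1.4 4.8 0" --pt "1.4 4.8 0" --pt "1.4 4.8 0" --pt "0 0 0" --turn '[0,0,0,0,0,0,0,0,0,0,0]'

```text
clock: 12.75
position: [639.3, -10.7, 10.7]
ee_rot: [-0.601, 0.799, -0.008, 0.017]
contact_force: [0.0, -0.9, -0.3]
gripper_width: -0.0
```

```bash
python3 -c "
from look import *
look('wrist','w7.png',(591.2,-9.7,-.279))"
```

```text
cassette ((47.16693878173828, 42.54322814941406), (27.66335678100586, 89.81904602050781), 0.009651892818510532) 12814
tcp dock [46.5 12.2] [639.3 -10.7  10.7] toolx rel docky -0.003 [ 0.  -0.9 -0.3] 12.75
```

View pics/w7.png

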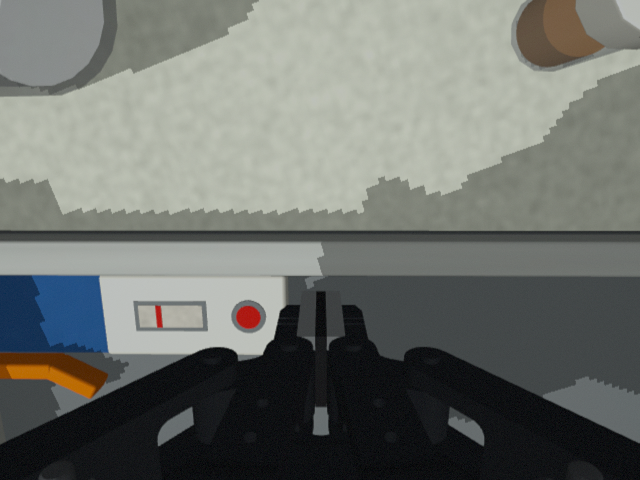

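The cassette at (195,313) is on the rail, at the edge of the blue patch. The lip flare tip at (95,385) is clear of it. I'll slide it in.

Request:
play_rows --pt "1.4 4.8 0" --pt "1.4 4.8 0" --pt "1.4 4.8 0" --pt "1.4 4.8 0" --pt "1.4 4.8 0" --pt "1.4 4.8 0" --pt "1.4 4.8 0" --pt "1.4 4.8 0" --pt "0.8 2.9 0" --pt "0.6 1.9 0" --pt "0 0 0" --turn '[0,0,0,0,0,0,0,0,0,0,0]'

```text
clock: 13.9
position: [652.9, 36.1, 10.7]
ee_rot: [-0.601, 0.799, -0.008, 0.016]
contact_force: [0.3, -0.7, -0.4]
gripper_width: 0.0
```

Request:
play_rows --pt "0.3 1 0" --pt "0.3 1 0" --pt "0.3 1 0" --pt "0.3 1 0" --pt "0.3 1 0" --pt "0 0 0" --turn '[0,0,0,0,0,0]'

```text
clock: 14.5
position: [653.5, 38.7, 10.7]
ee_rot: [-0.6, 0.8, -0.009, 0.015]
contact_force: [0.5, -1.1, 0.7]
gripper_width: -0.0
```

```bash
python3 -c "
from look import *
look('wrist',None,(591.2,-9.7,-.279))"
```

```text
cassette ((47.10758590698242, 93.7152099609375), (88.54270935058594, 27.776765823364258), 89.95745849609375) 12831
tcp dock [46.6 63.7] [653.5  38.7  10.7] toolx rel docky -0.005 [ 0.5 -1.1  0.7] 14.5
```

Request:
play_rows --pt "0.5 1.5 0" --pt "0.5 1.5 0" --pt "0.5 1.5 0" --pt "0.5 1.5 0" --pt "0.5 1.5 0" --pt "0 0 0" --turn '[0,0,0,0,0,0]'

```text
clock: 15.15
position: [653.2, 38.7, 10.8]
ee_rot: [-0.599, 0.801, -0.009, 0.008]
contact_force: [0.2, -1.2, 0.8]
gripper_width: 0.0
```

Request:
play_rows --pt "0.5 1.5 0" --pt "0.5 1.5 0" --pt "0.5 1.5 0" --turn '[0,0,0]'

```text
clock: 15.45
position: [653.0, 39.3, 10.8]
ee_rot: [-0.599, 0.801, -0.01, 0.004]
contact_force: [0.2, -9.0, 1.2]
gripper_width: 0.1
```

```bash
python3 -c "
from look import *
look('wrist','w8.png',(591.2,-9.7,-.279))"
```

```text
cassette ((47.03863525390625, 94.0766372680664), (27.923967361450195, 87.84761810302734), 0.010848804377019405) 13054
tcp dock [45.9 64.1] [653.   39.3  10.8] toolx rel docky -0.008 [ 0.2 -9.   1.2] 15.45
```

View pics/w8.png

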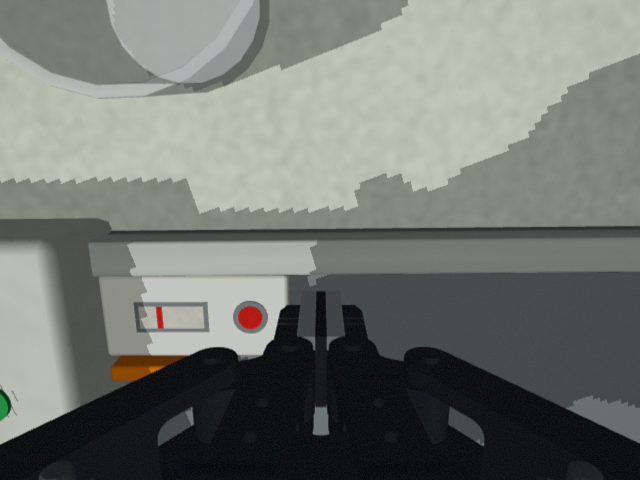

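The cassette at (195,315) fills the pocket with its front at the reader face (column 103). The TCP stalled with 9 N, so it is home. I'll withdraw straight back, then up.

Request:
play_rows --pt "-1.5 -5 0" --pt "-3 -10 0" --pt "-5 -18 5" --pt "-5 -18 20" --pt "0 0 40" --pt "0 0 40" --pt "0 0 40" --pt "-20 0 30" --pt "-20 0 0" --pt "0 0 0" --pt "0 0 0" --turn '[0,0,0,0,0,0,0,0,0,0,0]'

```text
clock: 16.6
position: [594.5, -17.9, 194.8]
ee_rot: [-0.598, 0.802, -0.01, 0.01]
contact_force: [-0.3, -0.2, 0.2]
gripper_width: 0.1
```

```bash
python3 -c "
from look import *
for n in('wrist','scene','top'):
    look(n,n+'9.png')
    p,d=shot(n)
    for q in('vial_green','vial_white','cup','tip_box'):
        for r in silhouettes(n,q)[:1]: print(q,np.round(r['bbox'],1),round(r['score'],2))
"
```

```text
wrist dock [ 5.90643e+02 -1.09000e+01 -2.78000e-01] 1.92
cassette ((46.88771057128906, 106.6304702758789), (62.671875, 27.971044540405273), 89.70964050292969) 3123
tcp dock [ 5.7 -5.7] [594.5 -17.9 194.8] toolx rel docky -0.011 [-0.3 -0.2  0.2] 16.6
vial_green [188.3 414.4  10.8   7.5] 0.4
vial_white [408.6  25.9  55.1  49.1] 0.62
cup [132.8  31.8 130.6  61.2] 0.61
tip_box [608.8 182.4  60.9 123.2] 0.7
scene dock [ 5.92193e+02 -1.16140e+01 -2.81000e-01] 2.08
cassette ((47.067623138427734, 106.22622680664062), (61.43608093261719, 27.82352638244629), 89.79978942871094) 350
tcp dock [ 3.8 -5.1] [594.5 -17.5 192.7] toolx rel docky -0.009 [ 0.3  0.1 -0.3] 16.9
vial_green [352.8 199.9  17.6  29.1] 0.67
vial_white [366.8 318.   22.8  35.3] 0.78
cup [456.1 278.6  41.   54.1] 0.7
tip_box [205.4 328.1  97.8  84.5] 0.67
top dock [ 5.90779e+02 -8.62300e+00 -2.78000e-01] 1.71
cassette ((42.473819732666016, 42.996822357177734), (190.41639709472656, 27.396217346191406), 86.84056854248047) 490
tcp dock [ 5.9 -7.5] [594.4 -17.4 193.4] toolx rel docky -0.011 [-0.3 -0.   0.6] 17.2
vial_green [214.3 273.2  25.   17.8] 0.84
vial_white [355.  151.5  15.3  23.8] 0.78
tip_box [461.6 247.8  88.5  71.3] 0.65
```

View pics/wrist9.png

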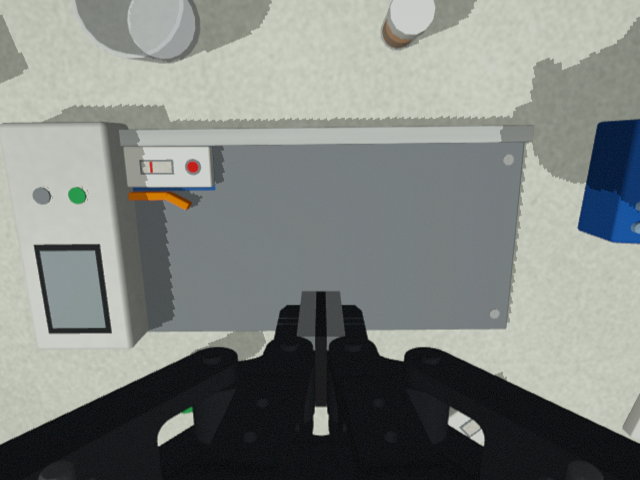

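The cassette sits in the pocket at (168,167), with the blue strip showing only on its lip side. Its trailing edge is at y of about 75.5 and its near edge at x of about 33 in the dock frame, which is home. The bystanders are unmoved and the robot is clear.

```bash
python3 -c "
from bench import arm
print(arm.job_done())"
```

```text
the job is handed in; nothing more can be done
None
```

The cassette is in the corner pocket, against the rail and the reader face, and I have handed the job in. The handover gives no verdict, so these are my own checks:

- **Method:** I pushed it square against the rail with two slightly opened fingers at y of about -105 mm in the dock frame. Then I slid it along the rail with the fingers shut until the arm stalled against the reader at about 9 N. I backed straight out and rose to about 190 mm.
- **Cassette position:** in the last wrist and scene views its near edge is at x of about 33 mm and its trailing edge at about 75–76 mm (76 is home). It is parallel to the rail within 0.01 rad.
- **Bystanders:** the vials and the tip box are within about 3 px of their starting places in the scene and top views. The cup is too in the scene view.
- **Clearance and time:** the robot touches nothing, and the clock stood at about 17 s.

**Disagreements:**
- In the last top view the cassette measurement was unusable, because the gripper was in that view and spoiled it.
- The network did not find the cup in the last top view, so the scene view is the only position check on it.
- The dock fits from the different cameras differed by up to 3 mm.

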